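Turn the bearing plate over on its stand

ROBOT

A 7-joint arm with a two-finger parallel gripper is mounted at the origin on a cart in front of the work surface, level with it; the furniture and walls round the work are solid. World frame = base frame: x ahead of the robot, y to its left, z up, the work surface at z = 0. Lengths are in m, angles in rad, forces in N, time in s.
With the tool pointing down it reaches from about 0.4 to 0.875 m from the base axis. Payload 4.4 kg.
Tool frame: the origin (TCP) lies midway between the tips of the shut fingers; the grasp point (between the pads) lies 19 mm behind it; x points along the fingers, z is the direction in which the jaws open and shut, and the axes are right-handed (so a half turn about x gives the same grasp; the last joint's range is limited). The gripper opens to 85 mm and grips with 20 to 120 N. Pads are 22 mm wide; open, the fingers measure 114 mm over their backs; the gripper's body (76 mm by 85 mm) begins 54 mm behind the grasp point. The pads swing forward as they close: fully open they stand 13 mm farther back than shut.
Start: joints at [1.134, 0.628, 0.038, 1.517, -0.027, 0.996, -0.02], TCP at [0.236, -0.606, 0.231] pointing down, gripper open.
Joint ranges: [-3.06, 3.06], [-0.37, 2.12], [-1.25, 1.32], [0.18, 2.47], [-1.1, 4.24], [0.23, 1.98], [-2.94, 2.94]. Speed limits (rad/s): [2.57, 2.57, 3.14, 3.14, 3.14, 3.14, 3.14].

INTERFACE

Orientations are given as a unit quaternion [x, y, z, w].
In Python, from station import * gives the robot as it stands.
- The arm moves only by the shell command python3 -m jog 'ROWS' [OPENING] [FORCE]. ROWS is JSON, a list of rows, each an object with "slide": the shift along the tool's x, y, z in m, a list of three; "dr": the turn, a rotation vector about the tool's x, y, z in rad, a list of three. A call has exactly 5 rows; each row is the pose to reach, as a shift and turn from the pose measured when the call began, along the tool's axes at that moment; what a row does not reach only later rows make up. A row lasts 1/8 s, in which the tool goes at most 62.5 mm and 10.7 degrees, less where a joint would pass 70% of its speed; a pose out of reach is approached as far as the arm can. A call with a gripper value outside its range is refused whole. OPENING is the closure, from 0 (fully open) to 1 (shut), set as the call begins (- or left out, the last holds). The fingers move at their own pace and stop on an object; FORCE is the grip in N (left out, the last holds). Time passes only in rows, so rows that repeat a pose let the fingers close, or fill a call up. It gives the time, the measured TCP pose, the force and the opening at its end, in the units of the state.
- state(): the state, without advancing time (a new reading comes with each control period).
- snapshot(name): name is "scene" or "top"; returns the picture (420x560x3 uint8, red, green, blue); there is no depth.
- camera_model(name): a dict with "fx", "fy", "cx", "cy" (pixels), "dist" ([k1, k2, p1, p2, k3] as OpenCV has them; the pictures are not rectified), "pose" (4x4, takes a point from camera to world coordinates). Camera axes: x right, y down, z forward; pixel columns grow to the right and rows downward; lengths in m; the calibration is good to about 2 mm. A picture is of the moment at which its call begins. camera_model takes no time and is no camera call.
- job_done(): hands the job in, once; it reports no verdict.
The state is a dict: "time_s": time; "joint_positions": joint angles; "qvel": joint speeds; "effort": joint torques, N m; "tcp_pos": TCP position; "ee_rot": TCP orientation; "ft_force": force on the tool from outside, world axes, zero at the start; "wrist_torque": the same for the moment, N m; "finger_gap": opening from 0.0 (shut) to 1.0 (fully open).
Only numpy, scipy, OpenCV 4.12 (cv2) and the standard library are available. Lean on these libraries where they do the work, as an engineer would, in place of code of your own. Each camera call takes 0.05 s, during which the arm holds its last target. There are 200 camera calls.

TASK

Two bearing plates lean on their stands, ready to have bearings fitted, but one was put down the wrong way and shows its blank back. Turn that plate over and lean it back squarely in the middle of the same stand, so that both plates show their round bearing seats to the front. Leave the other plate as it is, and do not let a plate fall onto the table.

Things in the scene. Friction and masses are not known exactly. Their poses are not given: they have to be found in the camera images.
- plate_a: Wrongly turned steel plate, 130x110x12 mm, about 0.4 kg, loose. One face has a blind round seat (dia 53, 7 deep), the other is blank. Origin: plate centre. z points out of the seat face (at start backward, 20 degrees down), x along the 130 mm side, up the slope at start. Stands on a 110 mm edge, leaning back 20 degrees; its top 55 mm is free above the rest, pinch it there from above.
- plate_b: Same kind of plate, already right: its round seat faces the front, so its z points to the stand's front and 20 degrees upward, x up the slope. Origin at its centre. Top edge about 155 mm above the table, as for plate_a. Leave it where it is.
- stand_a: Fixed metal stand under plate_a, left or right one. Base 120x130 mm. Origin on the table under the line (30 mm up) where ledge and back rest meet; x to its back, y left, z up. Rest leans back 20 degrees, 90 wide, 70 up the slope; ledge square to it, 130 wide; lip 10 high leaves a 28 mm trough for the plate's 12 mm. A seated plate's centre is at (16, 0, 93) mm in this frame.
- stand_b: Fixed stand under plate_b, identical to stand_a, with the same frame: origin on the table under the line where ledge and rest meet, x to its back, z up. Both stands face the robot, turned up to 17 degrees either way.
Not all that is in view belongs to the job. Leave any brown or red look-alike of the plate_a alone.

How it is judged:
At the end, for the whole second after the job is handed in: Both plates lean at rest on their own stands, round seats to the front: seat face pointing 9 to 32 degrees above level and within 30 degrees of straight ahead; centres within 20 mm sideways, 15 mm front to back and 12 mm in height of the proper place. Either plate edge may be down (x of plate_a in the frame of stand_a between -0.0037 and 0.0313 m and y of plate_a in the frame of stand_a between -0.02 and 0.02 m and z of plate_a in the frame of stand_a between 0.0775 and 0.1055 m and angle between plate_a's own z axis and vertical between 1 and 1.42 rad and angle between the z axis of plate_a and the x axis of stand_a, either way round below 0.55 rad and contact force between plate_a and stand_a above 0.5 N and x of plate_b in the frame of stand_b between -0.0037 and 0.0313 m and y of plate_b in the frame of stand_b between -0.02 and 0.02 m and z of plate_b in the frame of stand_b between 0.0775 and 0.1055 m and angle between plate_b's own z axis and vertical between 1 and 1.42 rad and angle between the z axis of plate_b and the x axis of stand_b, either way round below 0.55 rad and contact force between plate_b and stand_b above 0.5 N and linear speed of each of plate_a, plate_b below 0.02 m/s and angular speed of plate_a below 0.1 rad/s); the robot touches nothing.
It fails at once if the plate that was already right is shifted by more than 15 mm (distance of plate_b from where it was at the start of the episode above 0.015 m).
It fails at once if the plate to be turned falls off its stand onto the table (height (world z) of plate_a below 0.062 m).
It also fails if it takes over 40 s, if anything falls off the work surface, if the arm or the gripper's body presses on something with over 40 N, if the wrist force passes 120 N, or if a joint passes its speed limit or range.

## Working session

There is one attempt and no reset: what is moved stays moved. The work goes in short steps, Python scripts to look and compute and a shell command to move; the robot and the scene stay as the last step left them, time stands still between calls to the robot, and variables do not carry over. Pictures are saved under pics/ and viewed, about 8 in all and at most 12, crops included, and the job is handed in when it is done.

```bash
ls; mkdir -p pics; python3 - <<'E'
from station import *
import cv2,numpy as np
for n in("scene","top"):
    im=snapshot(n); cv2.imwrite(f"pics/{n}0.png",im[:,:,::-1]); c=camera_model(n); print(n,c["fx"],c["fy"],c["cx"],c["cy"],c["dist"]); print(np.round(c["pose"],4))
print(state())
E
```

```text
pics
scene 510.38983822515434 510.38983822515434 272.32857604862204 208.2129512927483 [-0.12654245  0.          0.          0.          0.        ]
[[-0.7037 -0.3508  0.6179 -0.2133]
 [-0.7103  0.3289 -0.6223  0.8052]
 [ 0.0151 -0.8768 -0.4806  0.6836]
 [ 0.      0.      0.      1.    ]]
top 530.6788115973782 530.6788115973782 277.61417295726744 197.0373488425614 [-0.08862837  0.          0.          0.          0.        ]
[[ 0.0113 -0.9938  0.1106  0.3706]
 [-0.9999 -0.0105  0.0077  0.0431]
 [-0.0065 -0.1107 -0.9938  1.5962]
 [ 0.      0.      0.      1.    ]]
{'time_s': 0.1, 'joint_positions': array([ 1.13421671,  0.62926487,  0.03846962,  1.51825275, -0.02697851,
        0.99632261, -0.01999648]), 'qvel': array([ 1.39850244e-03, -1.27640045e-03,  1.31610460e-03, -2.61347422e-03,
        1.25717812e-03,  3.40035084e-05, -7.42411979e-04]), 'effort': array([ 2.30007128e-03, -5.64533329e+01,  1.23019550e+00, -1.93978661e+01,
        1.12286882e-02,  5.37197397e-03, -3.48065385e-05]), 'tcp_pos': array([ 0.23532848, -0.60530333,  0.23047911]), 'ee_rot': array([ 0.39959884,  0.58411034, -0.39893831,  0.58308156]), 'ft_force': array([ 0.21906611, -0.35943491,  0.06511415]), 'wrist_torque': array([-0.00731338, -0.00997843,  0.06077524]), 'finger_gap': 1.0007408395594801}
```

View pics/scene0.png

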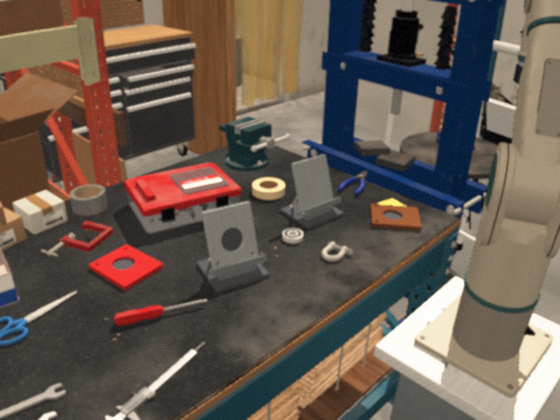

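View pics/top0.png

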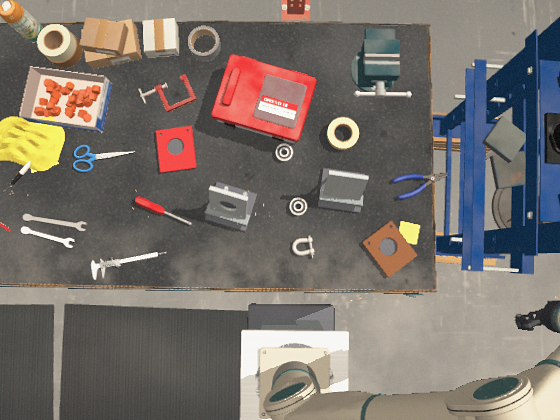

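The scene view shows the blank plate on the right-hand (far) stand, at about (313,187). The seated plate is at (232,240). In the top view the blank plate is at about (345,188) and the good one at (229,203). Next I'll enlarge the blank plate in both views.

```bash
python3 - <<'E'
import cv2,numpy as np
a=cv2.imread("pics/scene0.png")[145:235,270:350]; b=cv2.imread("pics/top0.png")[155:225,305:385]
f=lambda i,h:cv2.resize(i,(400,h),interpolation=cv2.INTER_CUBIC)
a=cv2.resize(a,None,fx=5,fy=5,interpolation=cv2.INTER_CUBIC);b=cv2.resize(b,None,fx=5,fy=5,interpolation=cv2.INTER_CUBIC)
o=np.zeros((450,800,3),np.uint8);o[:450,:400]=a;o[:350,400:]=b
cv2.imwrite("pics/crop1.png",o)
E
```

```text
(no output)
```

View pics/crop1.png

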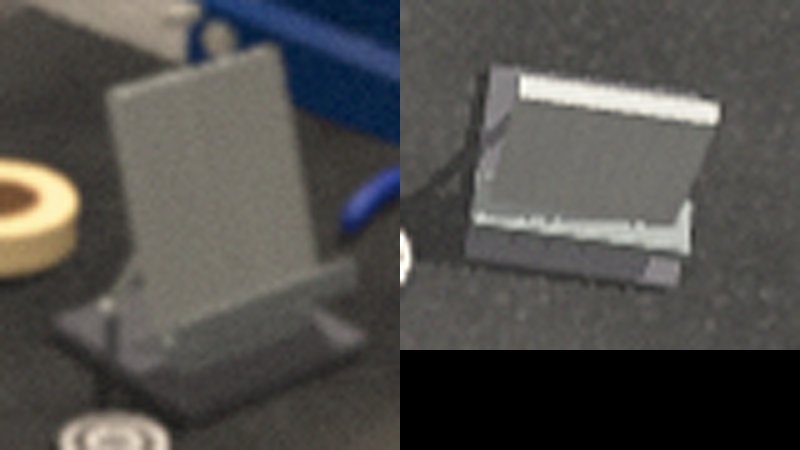

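```bash
cat > h.py <<'E'
from station import *
import cv2,numpy as np
from scipy.spatial.transform import Rotation as R
from scipy.optimize import least_squares
C={n:camera_model(n) for n in("scene","top")}
def proj(n,P):
    c=C[n];T=np.linalg.inv(c["pose"]);K=np.array([[c["fx"],0,c["cx"]],[0,c["fy"],c["cy"]],[0,0,1]])
    return cv2.projectPoints(np.atleast_2d(P).astype(float),cv2.Rodrigues(T[:3,:3])[0],T[:3,3],K,np.array(c["dist"]))[0][:,0]
s,c=np.sin(np.radians(20)),np.cos(np.radians(20))
U=np.array([s,0,c]);N=np.array([-c,0,s]);Y=np.array([0,1.,0])
def plate(a,b,t): return np.array([.0166,0,.093])+a*.065*U+b*.055*Y+t*.006*N   # stand frame
def slot(w,d,h): return np.array([0,0,.03])+w*.065*Y+d*N+h*U
def world(p,q): return R.from_euler('z',p[2]).apply(q)+[p[0],p[1],0]
def fit(obs,p0=(.5,-.1,0)):
    def f(p): return np.concatenate([(proj(n,world(p,q))[0]-uv) for n,q,uv in obs])
    r=least_squares(f,p0); print("pose",np.round(r.x,4),"deg",np.degrees(r.x[2]).round(1)); print(np.round(r.fun.reshape(-1,2),1).tolist()); return r.x
S=lambda u,v:np.array([u/5+270,v/5+145]); T=lambda u,v:np.array([(u-400)/5+305,v/5+155])
E
python3 - <<'E'
from h import *
print("plate"); p=fit([("top",plate(1,1,-1),T(520,77)),("top",plate(1,-1,-1),T(720,101)),("top",plate(1,-1,1),T(718,124)),("top",plate(1,1,1),T(518,99)),
 ("scene",plate(1,1,1),S(110,98)),("scene",plate(1,-1,1),S(275,55))])
print("lip"); q=fit([("top",slot(1,.028,.01),T(473,211)),("top",slot(-1,.028,.01),T(690,240)),("scene",slot(-1,.028,.01),S(353,260)),("scene",slot(1,.028,.01),S(168,335))])
for pp in(p,q):
  for n in("top","scene"): print(n,proj(n,world(pp,np.array([plate(-1,1,1),plate(-1,-1,1),slot(1,.028,.01),slot(-1,.028,.01)]))).round(1).tolist())
st=state();M=R.from_quat(st["ee_rot"]).as_matrix();print(M.round(3))
E
```

```text
plate
pose [ 0.5559 -0.1345 -0.1299] deg -7.4
[[-0.3, -0.2], [-0.8, 0.6], [-0.6, -0.2], [-0.3, -0.8], [1.5, -0.8], [0.2, -1.7]]
lip
pose [ 0.5553 -0.1348 -0.1227] deg -7.0
[[-0.2, 1.0], [0.3, 1.1], [-1.1, -0.5], [-0.3, -1.9]]
top [[322.7, 195.0], [359.5, 200.2], [319.2, 197.9], [363.1, 204.0]]
scene [[302.7, 212.2], [333.3, 200.8], [302.9, 210.0], [339.4, 196.5]]
top [[322.8, 195.4], [359.6, 200.3], [319.4, 198.2], [363.3, 204.1]]
scene [[303.1, 212.3], [333.5, 200.7], [303.3, 210.1], [339.5, 196.5]]
[[-0.001  0.932  0.362]
 [ 0.002  0.362 -0.932]
 [-1.    -0.    -0.002]]
```

The plate and lip fits agree (stand_a at about (0.556, -0.135), yaw -7.2°, plate centred). I'll plan the approach, going round the press on the right.

```bash
cat >> h.py <<'E'
SA=(.5556,-.1346,-.127)
def tgt(up,side=0,flip=0,off=(0,0,0),sa=SA):
    """tool pose: TCP 39 mm below plate top edge + up along slope; side = in-plane tilt (rad) about N; flip = turn about U"""
    A=R.from_euler('z',sa[2]).as_matrix()
    x=-U; z=-N; M=np.stack([x,np.cross(z,x),z],1)
    M=R.from_rotvec(side*N).as_matrix()@M
    # grasp point fixed on the plate mid line, 20 mm under top
    gp=np.array([.0166,0,.093])+.045*U
    p=gp+.019*M[:,0]
    F=R.from_rotvec(flip*U).as_matrix()
    p=gp+F@(p-gp)+up*U+np.array(off); M=F@M
    return world(sa,p),A@M
def rel(p,M,st=None):
    st=st or state();Q=R.from_quat(st["ee_rot"]).as_matrix()
    print("slide",(Q.T@(np.array(p)-st["tcp_pos"])).round(4).tolist(),"dr",R.from_matrix(Q.T@M).as_rotvec().round(3).tolist())
def show():
    st=state();print(st["time_s"],"q",st["joint_positions"].round(3).tolist(),"p",st["tcp_pos"].round(4).tolist(),"F",st["ft_force"].round(1).tolist(),"gap",round(st["finger_gap"],3));return st
E
python3 - <<'E'
from h import *
print(proj("top",[[.25,-.32,.3],[.235,-.605,.3],[.35,-.25,.3],[.6,-.14,.3]]).round().tolist())
p,M=tgt(.1);print(p,M.round(3));st=state()
Q=R.from_quat(st["ee_rot"]);d=(Q.inv()*R.from_matrix(M)).as_rotvec();print(d)
for w,f in(([.24,-.45,.29],.2),([.26,-.31,.30],.45),([.42,-.2,.30],.75),(p,1)):
    rel(w,(Q*R.from_rotvec(f*d)).as_matrix(),st)
E
```

```text
[[430.0, 307.0], [544.0, 313.0], [401.0, 266.0], [356.0, 164.0]]
[ 0.61481378 -0.14216084  0.21140127] [[-0.339  0.127  0.932]
 [ 0.043  0.992 -0.119]
 [-0.94   0.    -0.342]]
[-1.06146631  0.31320007 -0.18806452]
slide [-0.0593, 0.0606, -0.1432] dr [-0.212, 0.063, -0.038]
slide [-0.0691, 0.13, -0.2664] dr [-0.478, 0.141, -0.085]
slide [-0.069, 0.319, -0.311] dr [-0.796, 0.235, -0.141]
slide [0.0196, 0.5215, -0.2941] dr [-1.061, 0.313, -0.188]
```

```bash
python3 -m jog '[{"slide":[-0.03,0.02,-0.05],"dr":[-0.1,0.03,-0.02]},{"slide":[-0.05,0.04,-0.1],"dr":[-0.2,0.06,-0.04]},{"slide":[-0.07,0.065,-0.15],"dr":[-0.3,0.09,-0.05]},{"slide":[-0.07,0.095,-0.205],"dr":[-0.4,0.12,-0.07]},{"slide":[-0.07,0.13,-0.26],"dr":[-0.48,0.14,-0.085]}]' 0 60
python3 - <<'E'
from h import *
show();p,M=tgt(.1);rel([.42,-.2,.3],M);rel(p,M)
E
```

```text
time_s: 0.72
tcp_pos: [0.2618, -0.3169, 0.301]
ee_rot: [0.251, 0.718, -0.244, 0.602]
ft_force: [1.9, 0.6, 0.6]
finger_gap: 1.0
0.725 q [0.847, 0.282, -0.106, 1.925, 0.092, 1.093, -0.023] p [0.2618, -0.3169, 0.301] F [1.9, 0.6, 0.6] gap 1.0
slide [-0.0148, 0.1917, 0.0414] dr [-0.579, 0.173, -0.102]
slide [0.0474, 0.3669, 0.1621] dr [-0.579, 0.173, -0.102]
```

```bash
python3 -m jog '[{"slide":[-0.01,0.05,0.015],"dr":[-0.12,0.03,-0.02]},{"slide":[-0.015,0.1,0.025],"dr":[-0.24,0.07,-0.04]},{"slide":[-0.015,0.155,0.035],"dr":[-0.36,0.11,-0.06]},{"slide":[-0.015,0.21,0.05],"dr":[-0.48,0.14,-0.08]},{"slide":[0.0,0.255,0.085],"dr":[-0.58,0.173,-0.102]}]'
python3 - <<'E'
from h import *
show()
for sd in(0,.25,-.25): p,M=tgt(.1,sd);rel(p,M)
E
```

```text
time_s: 1.35
tcp_pos: [0.4936, -0.1777, 0.2764]
ee_rot: [0.05, 0.817, -0.035, 0.573]
ft_force: [0.5, -0.8, -0.1]
finger_gap: 0.998
1.35 q [0.445, 0.607, -0.312, 1.507, 0.189, 1.406, -0.031] p [0.4936, -0.1777, 0.2764] F [0.5, -0.8, -0.1] gap 0.998
slide [0.0216, 0.0499, 0.1312] dr [0.006, 0.001, 0.001]
slide [0.021, 0.0452, 0.1312] dr [0.006, 0.002, -0.249]
slide [0.021, 0.0546, 0.1312] dr [0.006, 0.001, 0.251]
```

```bash
cat >> h.py <<'E'
def fk(q,L,sg):
    d,L1,L2,L3,e=L; Tm=R.identity();p=np.array([0,0,d])
    z=np.array([0,0,1.]);xx=np.array([1.,0,0])
    Tm=R.from_euler('z',sg[0]*q[0])*R.from_euler('y',q[1]); p=p+Tm.apply(L1*z)
    Tm=Tm*R.from_euler('z',sg[1]*q[2])
    p=p+Tm.apply(e*xx); Tm=Tm*R.from_euler('y',q[3]); p=p+Tm.apply(L2*z-e*xx)
    Tm=Tm*R.from_euler('z',sg[2]*q[4])*R.from_euler('y',q[5])*R.from_euler('z',sg[3]*q[6])
    p=p+Tm.apply(L3*z)
    return p,Tm.as_matrix()
E
python3 - <<'E'
from h import *
import itertools
D=[([1.13421671,.62926487,.03846962,1.51825275,-.02697851,.99632261,-.01999648],[.23532848,-.60530333,.23047911],[.39959884,.58411034,-.39893831,.58308156]),
([.847,.282,-.106,1.925,.092,1.093,-.023],[.2618,-.3169,.301],[.251,.718,-.244,.602])]
st=state();D.append((st["joint_positions"],st["tcp_pos"],st["ee_rot"]))
for sg in itertools.product((-1,1),repeat=4):
    if sg[0]>0: continue
    Cs=[R.from_matrix(fk(q,[.3]*5,sg)[1]).inv()*R.from_quat(r) for q,p,r in D]
    oe=max((Cs[0].inv()*c).magnitude() for c in Cs)
    f=lambda L:np.concatenate([fk(q,L,sg)[0]-p for q,p,r in D]); r=least_squares(f,[.3,.4,.4,.2,0])
    print(sg,"ori",round(oe,4),"pos",abs(r.fun).max().round(4),r.x.round(4),Cs[0].as_matrix().round(2).tolist() if oe<.06 else "")
E
```

```text
(-1, -1, -1, -1) ori 0.0012 pos 0.0296 [0.2828 0.6022 0.323  0.3755 0.0225] [[-0.0, 0.0, -1.0], [-0.0, 1.0, 0.0], [1.0, 0.0, -0.0]]
(-1, -1, -1, 1) ori 0.0215 pos 0.0296 [0.2828 0.6022 0.323  0.3755 0.0225] [[-0.0, -0.04, -1.0], [-0.0, 1.0, -0.04], [1.0, 0.0, -0.0]]
(-1, -1, 1, -1) ori 0.429 pos 0.0458 [-0.1564  0.6775  0.1541  0.1045  0.0654] 
(-1, -1, 1, 1) ori 0.4249 pos 0.0458 [-0.1564  0.6775  0.1541  0.1045  0.0654] 
(-1, 1, -1, -1) ori 0.6937 pos 0.0951 [-0.438   0.7424 -0.0334  0.0013  0.136 ] 
(-1, 1, -1, 1) ori 0.6732 pos 0.0951 [-0.438   0.7424 -0.0334  0.0013  0.136 ] 
(-1, 1, 1, -1) ori 0.7931 pos 0.0546 [0.0287 0.7258 0.075  0.4002 0.124 ] 
(-1, 1, 1, 1) ori 0.7725 pos 0.0546 [0.0287 0.7258 0.075  0.4002 0.124 ]
```

```bash
cat >> h.py <<'E'
Cc=np.array([[0,0,-1.],[0,1,0],[1,0,0]]);Lm=[.2828,.6022,.323,.3755,.0225];SG=(-1,)*4
lo=np.array([-3.06,-.37,-1.25,.18,-1.1,.23,-2.94]);hi=np.array([3.06,2.12,1.32,2.47,4.24,1.98,2.94])
def ik(p,M,q0,j3=None):
    f=lambda q:np.concatenate([5*(fk(q,Lm,SG)[0]-p),R.from_matrix((fk(q,Lm,SG)[1]@Cc).T@M).as_rotvec(),[.3*(q[2]-j3)] if j3 is not None else []])
    r=least_squares(f,np.clip(q0,lo+.01,hi-.01),bounds=(lo,hi));return r.x,abs(r.fun[:6]).max()
E
python3 - <<'E'
from h import *
q0=state()["joint_positions"]
for side in(0,.2,-.2):
  for flip in(0,np.pi,-np.pi):
    for j3 in(-1,-.5,0,.5,1):
      p,M=tgt(.05,side,flip);g=q0.copy();g[2]=j3;g[6]=.85*flip
      q,e=ik(p,M,g,j3); 
      if e<.03: print(side,round(flip),j3,q.round(2).tolist(),round(e,4))
E
```

```text
0 0 -1 [0.6, 0.99, -1.0, 1.32, 0.65, 1.56, -0.53] 0.0
0 0 -0.5 [0.43, 0.87, -0.5, 1.32, 0.34, 1.4, -0.23] 0.0
0 0 0 [0.21, 0.83, -0.0, 1.32, 0.03, 1.34, 0.07] 0.0
0 0 0.5 [-0.0, 0.87, 0.5, 1.32, -0.29, 1.38, 0.38] 0.0
0 0 1 [-0.17, 0.99, 1.0, 1.32, -0.6, 1.53, 0.69] 0.0
0 3 -1 [0.6, 0.99, -1.0, 1.32, 0.65, 1.56, 2.61] 0.0
0 3 -0.5 [0.43, 0.87, -0.5, 1.32, 0.34, 1.4, 2.91] 0.0
0 -3 0 [0.15, 0.83, 0.15, 1.32, -0.08, 1.34, -2.94] 0.0226
0 -3 0.5 [-0.0, 0.87, 0.5, 1.32, -0.29, 1.38, -2.76] 0.0
0 -3 1 [-0.17, 0.99, 1.0, 1.32, -0.6, 1.53, -2.45] 0.0
0.2 0 -1 [0.51, 1.0, -1.0, 1.35, 0.79, 1.64, -0.63] 0.0
0.2 0 -0.5 [0.33, 0.87, -0.5, 1.35, 0.5, 1.43, -0.35] 0.0
0.2 0 0 [0.12, 0.83, -0.0, 1.35, 0.2, 1.33, -0.06] 0.0
0.2 0 0.5 [-0.1, 0.87, 0.5, 1.35, -0.12, 1.31, 0.26] 0.0
0.2 0 1 [-0.27, 1.0, 1.0, 1.35, -0.47, 1.41, 0.59] 0.0
0.2 3 -1 [0.68, 1.01, -1.0, 1.3, 0.51, 1.5, 2.71] 0.0
0.2 3 -0.5 [0.55, 0.9, -0.61, 1.3, 0.26, 1.4, 2.94] 0.0154
0.2 -3 0 [0.3, 0.84, 0.01, 1.3, -0.14, 1.38, -2.94] 0.0008
0.2 -3 0.5 [0.1, 0.89, 0.5, 1.3, -0.44, 1.47, -2.65] 0.0
0.2 -3 1 [-0.07, 1.01, 1.0, 1.3, -0.73, 1.65, -2.37] 0.0
-0.2 0 -1 [0.68, 1.01, -1.0, 1.3, 0.51, 1.5, -0.43] 0.0
-0.2 0 -0.5 [0.52, 0.89, -0.5, 1.3, 0.18, 1.39, -0.11] 0.0
-0.2 0 0 [0.31, 0.84, -0.0, 1.3, -0.14, 1.38, 0.2] 0.0
-0.2 0 0.5 [0.1, 0.89, 0.5, 1.3, -0.44, 1.47, 0.49] 0.0
-0.2 0 1 [-0.07, 1.01, 1.0, 1.3, -0.73, 1.65, 0.77] 0.0
-0.2 3 -1 [0.51, 1.0, -1.0, 1.35, 0.79, 1.64, 2.51] 0.0
-0.2 3 -0.5 [0.33, 0.87, -0.5, 1.35, 0.5, 1.43, 2.79] 0.0
-0.2 3 0 [0.18, 0.83, -0.17, 1.36, 0.32, 1.34, 2.94] 0.0253
-0.2 -3 0.5 [-0.1, 0.87, 0.5, 1.35, -0.12, 1.31, -2.88] 0.0
-0.2 -3 1 [-0.27, 1.0, 1.0, 1.35, -0.47, 1.41, -2.55] 0.0
```

```bash
python3 -m jog '[{"slide":[0.0,0.02,0.045],"dr":[0,0,0.08]},{"slide":[0.007,0.035,0.09],"dr":[0,0,0.17]},{"slide":[0.014,0.0546,0.131],"dr":[0.006,0.001,0.251]},{"slide":[0.021,0.0546,0.131],"dr":[0.006,0.001,0.251]},{"slide":[0.021,0.0546,0.131],"dr":[0.006,0.001,0.251]}]'
python3 - <<'E'
from h import *
show()
for u in(.1,.05,0): p,M=tgt(u,-.25);rel(p,M)
a=snapshot("scene")[110:230,230:400];b=snapshot("top")[130:230,290:450]
o=np.zeros((480,800,3),np.uint8);o[:282,:400]=cv2.resize(a,(400,282));o[:250,400:]=cv2.resize(b,(400,250));cv2.imwrite("pics/pre.png",o[:290,:,::-1])
E
```

```text
time_s: 1.98
tcp_pos: [0.6141, -0.1376, 0.2113]
ee_rot: [0.153, 0.806, 0.035, 0.571]
ft_force: [-0.2, 0.5, 0.4]
finger_gap: 1.002
1.975 q [0.448, 0.866, -0.356, 1.2, 0.032, 1.47, -0.018] p [0.6141, -0.1376, 0.2113] F [-0.2, 0.5, 0.4] gap 1.002
slide [-0.001, 0.0005, 0.0011] dr [-0.0, -0.003, 0.001]
slide [0.0474, -0.0118, 0.0013] dr [-0.0, -0.003, 0.001]
slide [0.0959, -0.0242, 0.0014] dr [-0.0, -0.003, 0.001]
```

View pics/pre.png

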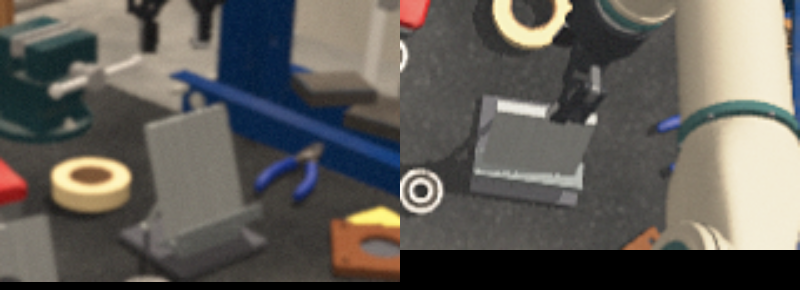

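The scene crop shows the open fingers straddling above the plate. The top crop shows a fingertip near (575,95), right of the plate's centre. I'll check the projection before descending.

```bash
python3 - <<'E'
from h import *
st=state();Q=R.from_quat(st["ee_rot"]).as_matrix();P=st["tcp_pos"]-.013*Q[:,0]
pts=np.array([P,P+.0425*Q[:,2],P-.0425*Q[:,2],P-.08*Q[:,0]])
for n,o,k in(("top",(290,130),2.5),("scene",(230,110),400/170)): print(n,((proj(n,pts)-o)*k+([400,0] if n=="top" else [0,0])).round().tolist())
E
```

```text
top [[556.0, 79.0], [559.0, 45.0], [553.0, 114.0], [588.0, 43.0]]
scene [[172.0, 49.0], [148.0, 51.0], [196.0, 47.0], [172.0, -23.0]]
```

The predicted fingertip pixels match what I see in both views, so I'll descend and grip.

```bash
python3 -m jog '[{"slide":[0.02,-0.005,0.001],"dr":[0,-0.003,0]},{"slide":[0.045,-0.011,0.001],"dr":[0,-0.003,0]},{"slide":[0.07,-0.018,0.001],"dr":[0,-0.003,0]},{"slide":[0.09,-0.023,0.001],"dr":[0,-0.003,0]},{"slide":[0.096,-0.024,0.001],"dr":[0,-0.003,0]}]' && python3 - <<'E'
from h import *
show();p,M=tgt(0,-.25);rel(p,M)
E
```

```text
time_s: 2.7
tcp_pos: [0.5815, -0.1333, 0.1205]
ee_rot: [0.153, 0.804, 0.034, 0.574]
ft_force: [-0.1, -0.8, 0.3]
finger_gap: 1.0
2.7 q [0.47, 0.909, -0.351, 1.389, 0.054, 1.239, -0.001] p [0.5815, -0.1333, 0.1205] F [-0.1, -0.8, 0.3] gap 1.0
slide [0.0023, -0.0004, 0.001] dr [-0.0, 0.003, 0.002]
```

Close with moderate force.

```bash
Z='{"slide":[0.002,0,0.001],"dr":[0,0.003,0]}'; python3 -m jog '[{"slide":[0.002,0,0.001],"dr":[0,0.003,0]},{"slide":[0.002,0,0.001],"dr":[0,0.003,0]},{"slide":[0.002,0,0.001],"dr":[0,0.003,0]},{"slide":[0.002,0,0.001],"dr":[0,0.003,0]},{"slide":[0.002,0,0.001],"dr":[0,0.003,0]}]' 1 60 && python3 -m jog '[{"slide":[0,0,0],"dr":[0,0,0]},{"slide":[0,0,0],"dr":[0,0,0]},{"slide":[0,0,0],"dr":[0,0,0]},{"slide":[0,0,0],"dr":[0,0,0]},{"slide":[0,0,0],"dr":[0,0,0]}]' 1 80 && python3 - <<'E'
from h import *
show();
for u in (0,.1): p,M=tgt(u,-.25);rel(p,M)
E
```

```text
time_s: 3.32
tcp_pos: [0.5828, -0.1331, 0.1187]
ee_rot: [0.153, 0.804, 0.034, 0.574]
ft_force: [1.8, -0.7, 1.3]
finger_gap: 0.135
time_s: 3.95
tcp_pos: [0.5828, -0.1331, 0.1187]
ee_rot: [0.153, 0.804, 0.034, 0.574]
ft_force: [1.7, 0.6, 2.1]
finger_gap: 0.131
3.95 q [0.468, 0.913, -0.35, 1.385, 0.055, 1.24, -0.001] p [0.5828, -0.1331, 0.1187] F [1.7, 0.6, 2.1] gap 0.131
slide [0.001, -0.0005, -0.0008] dr [-0.0, 0.003, 0.002]
slide [-0.096, 0.0241, -0.0006] dr [-0.0, 0.003, 0.002]
```

Gripped: the gap of 11 mm is close to the plate's thickness. Now lifting 100 mm along the slope.

```bash
python3 -m jog '[{"slide":[-0.01,0.0025,-0.001],"dr":[0,0,0]},{"slide":[-0.03,0.0075,-0.003],"dr":[0,0,0]},{"slide":[-0.055,0.014,-0.005],"dr":[0,0,0]},{"slide":[-0.08,0.02,-0.006],"dr":[0,0,0]},{"slide":[-0.1,0.025,-0.006],"dr":[0,0,0]}]' && python3 - <<'E'
from h import *
show()
for f in (40,80,120,160,180):
  p,M=tgt(.105,-.25,np.radians(f));print(f);rel(p,M)
E
```

```text
time_s: 4.58
tcp_pos: [0.612, -0.1373, 0.2184]
ee_rot: [0.152, 0.804, 0.034, 0.573]
ft_force: [0.1, -0.7, -5.9]
finger_gap: 0.13
4.575 q [0.45, 0.852, -0.357, 1.207, 0.031, 1.471, -0.019] p [0.612, -0.1373, 0.2184] F [0.1, -0.7, -5.9] gap 0.13
40
slide [-0.0004, -0.0008, 0.0026] dr [-0.677, 0.174, 0.004]
80
slide [-0.0011, -0.0035, 0.001] dr [-1.354, 0.345, 0.004]
120
slide [-0.0018, -0.0066, 0.0015] dr [-2.03, 0.517, 0.004]
160
slide [-0.0023, -0.0086, 0.004] dr [-2.707, 0.688, 0.004]
180
slide [-0.0024, -0.0089, 0.0056] dr [3.044, -0.773, -0.004]
```

```bash
python3 -m jog '[{"slide":[0,0,0],"dr":[-0.1,0.025,0]},{"slide":[0,0,0.001],"dr":[-0.25,0.064,0]},{"slide":[0,0,0.002],"dr":[-0.41,0.105,0]},{"slide":[0,0,0.003],"dr":[-0.57,0.145,0]},{"slide":[0,0,0.003],"dr":[-0.73,0.186,0]}]' && python3 - <<'E'
from h import *
show()
for f in (90,135,180):
  p,M=tgt(.105,-.25,np.radians(f));print(f);rel(p,M)
E
```

```text
time_s: 5.2
tcp_pos: [0.6146, -0.1381, 0.2167]
ee_rot: [-0.067, 0.788, 0.334, 0.514]
ft_force: [-0.4, 0.8, -5.3]
finger_gap: 0.129
5.2 q [0.446, 0.989, -0.523, 1.006, 0.205, 1.737, 0.603] p [0.6146, -0.1381, 0.2167] F [-0.4, 0.8, -5.3] gap 0.129
90
slide [-0.0012, -0.0011, -0.0044] dr [-0.789, 0.199, 0.003]
135
slide [-0.002, -0.0044, -0.0057] dr [-1.55, 0.392, 0.002]
180
slide [-0.0028, -0.0075, -0.0042] dr [-2.311, 0.585, 0.001]
```

```bash
python3 - <<'E'
from h import *
for f in (70,90,135,180):
  p,M=tgt(.105,-.25,np.radians(f),off=(-.09,0,.01));print(f);rel(p,M)
E
```

```text
70
slide [0.0346, 0.0532, -0.067] dr [-0.45, 0.113, 0.003]
90
slide [0.0344, 0.0523, -0.0683] dr [-0.789, 0.199, 0.003]
135
slide [0.0335, 0.049, -0.0696] dr [-1.55, 0.392, 0.002]
180
slide [0.0327, 0.0459, -0.0681] dr [-2.311, 0.585, 0.001]
```

```bash
python3 -m jog '[{"slide":[0.007,0.011,-0.014],"dr":[-0.1,0.025,0]},{"slide":[0.017,0.026,-0.033],"dr":[-0.25,0.063,0]},{"slide":[0.027,0.042,-0.053],"dr":[-0.42,0.106,0]},{"slide":[0.034,0.052,-0.067],"dr":[-0.59,0.149,0]},{"slide":[0.034,0.052,-0.068],"dr":[-0.75,0.19,0]}]' && python3 - <<'E'
from h import *
show()
for f in (90,135,180):
  p,M=tgt(.105,-.25,np.radians(f),off=(-.09,0,.01));print(f);rel(p,M)
E
```

```text
time_s: 5.82
tcp_pos: [0.5225, -0.1312, 0.2287]
ee_rot: [-0.282, 0.654, 0.592, 0.376]
ft_force: [0.3, 0.4, -4.7]
finger_gap: 0.13
5.825 q [0.518, 0.91, -0.719, 1.289, 0.39, 1.719, 1.193] p [0.5225, -0.1312, 0.2287] F [0.3, 0.4, -4.7] gap 0.13
90
slide [0.0001, -0.0005, 0.0008] dr [-0.034, 0.006, 0.002]
135
slide [-0.0002, -0.002, -0.0024] dr [-0.795, 0.2, 0.001]
180
slide [-0.0011, -0.0052, -0.0037] dr [-1.556, 0.394, -0.001]
```

Tracking well and j7 is on course. Continuing the turn.

```bash
python3 -m jog '[{"slide":[0,0,0],"dr":[-0.13,0.033,0]},{"slide":[0,-0.001,-0.001],"dr":[-0.29,0.073,0]},{"slide":[0,-0.001,-0.002],"dr":[-0.46,0.115,0]},{"slide":[0,-0.002,-0.002],"dr":[-0.63,0.158,0]},{"slide":[0,-0.002,-0.002],"dr":[-0.79,0.2,0]}]' && python3 - <<'E'
from h import *
show()
for f in (135,180):
  p,M=tgt(.105,-.25,np.radians(f),off=(-.09,0,.01));print(f);rel(p,M)
E
```

```text
time_s: 6.45
tcp_pos: [0.524, -0.1335, 0.2271]
ee_rot: [-0.462, 0.408, 0.768, 0.172]
ft_force: [-0.5, 0.4, -5.4]
finger_gap: 0.129
6.45 q [0.533, 0.931, -0.922, 1.366, 0.626, 1.749, 1.821] p [0.524, -0.1335, 0.2271] F [-0.5, 0.4, -5.4] gap 0.129
135
slide [-0.0005, 0.0006, -0.0001] dr [-0.0, -0.002, -0.0]
180
slide [-0.0008, -0.0007, -0.0034] dr [-0.761, 0.193, -0.001]
```

```bash
python3 -m jog '[{"slide":[0,0,0],"dr":[-0.13,0.033,0]},{"slide":[0,0,-0.001],"dr":[-0.29,0.073,0]},{"slide":[0,0,-0.002],"dr":[-0.46,0.116,0]},{"slide":[0,-0.001,-0.003],"dr":[-0.62,0.157,0]},{"slide":[-0.001,-0.001,-0.003],"dr":[-0.761,0.193,0]}]' && python3 - <<'E'
from h import *
show()
p,M=tgt(.105,-.25,np.pi,off=(-.09,0,.01));rel(p,M)
p,M=tgt(.105,-.25,np.pi);rel(p,M)
a=snapshot("scene")[80:240,230:430];b=snapshot("top")[130:230,290:450]
cv2.imwrite("pics/held.png",np.hstack([cv2.resize(a,(400,320),interpolation=2),cv2.resize(b,(400,320),interpolation=2)])[:,:,::-1])
E
```

```text
time_s: 7.08
tcp_pos: [0.5268, -0.1353, 0.2265]
ee_rot: [-0.563, 0.106, 0.818, -0.052]
ft_force: [-0.4, -0.2, -6.0]
finger_gap: 0.127
7.075 q [0.623, 0.928, -1.144, 1.519, 0.818, 1.69, 2.429] p [0.5268, -0.1353, 0.2265] F [-0.4, -0.2, -6.0] gap 0.127
slide [-0.0001, 0.0004, -0.0001] dr [0.004, -0.0, -0.001]
slide [-0.0207, 0.0061, -0.088] dr [0.004, -0.0, -0.001]
```

View pics/held.png

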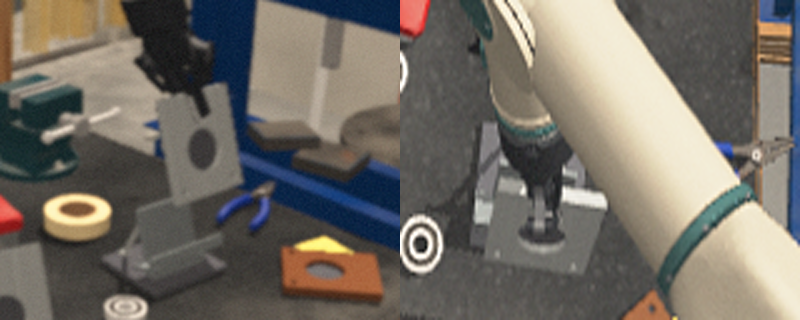

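The plate is held with its seat facing front. In the scene crop its corners are at about TL(163,102), TR(228,82), BR(243,183) and BL(180,204). I'll compare those with the prediction.

```bash
python3 - <<'E'
from h import *
o=.105*U+np.array([-.09,0,.01])
P=np.array([world(SA,plate(a,b,1)+o) for a,b in((1,1),(1,-1),(-1,-1),(-1,1))])
print(((proj("scene",P)-[230,80])*2).round().tolist()); print(((proj("top",P)-[290,130])*[2.5,3.2]+[400,0]).round().tolist())
E
```

```text
[[159.0, 99.0], [225.0, 82.0], [242.0, 183.0], [178.0, 204.0]]
[[498.0, 187.0], [606.0, 206.0], [582.0, 274.0], [483.0, 256.0]]
```

```bash
python3 -m jog '[{"slide":[-0.007,0.002,-0.015],"dr":[0,0,0]},{"slide":[-0.012,0.003,-0.035],"dr":[0,0,0]},{"slide":[-0.017,0.005,-0.055],"dr":[0,0,0]},{"slide":[-0.02,0.006,-0.075],"dr":[0.004,0,0]},{"slide":[-0.02,0.006,-0.083],"dr":[0.004,0,0]}]' && python3 - <<'E'
from h import *
show()
for u in (.105,.05,.01,0): p,M=tgt(u,-.25,np.pi,off=.005*N);rel(p,M)
E
```

```text
time_s: 7.8
tcp_pos: [0.6113, -0.1469, 0.2173]
ee_rot: [-0.563, 0.11, 0.818, -0.049]
ft_force: [0.7, -0.3, -5.2]
finger_gap: 0.127
7.8 q [0.52, 1.023, -1.088, 1.243, 0.885, 1.79, 2.543] p [0.6113, -0.1469, 0.2173] F [0.7, -0.3, -5.2] gap 0.127
slide [-0.0011, -0.0002, 0.0003] dr [-0.006, 0.002, -0.001]
slide [0.0522, -0.0138, 0.0003] dr [-0.006, 0.002, -0.001]
slide [0.0909, -0.0237, 0.0003] dr [-0.006, 0.002, -0.001]
slide [0.1006, -0.0262, 0.0003] dr [-0.006, 0.002, -0.001]
```

```bash
python3 -m jog '[{"slide":[0.015,-0.004,0],"dr":[-0.006,0.002,0]},{"slide":[0.03,-0.008,0],"dr":[-0.006,0.002,0]},{"slide":[0.05,-0.013,0],"dr":[-0.006,0.002,0]},{"slide":[0.068,-0.018,0],"dr":[-0.006,0.002,0]},{"slide":[0.085,-0.022,0],"dr":[-0.006,0.002,0]}]' && python3 - <<'E'
from h import *
show()
for u in (.01,0): p,M=tgt(u,-.25,np.pi,off=.005*N);rel(p,M)
a=snapshot("scene")[125:235,260:360];b=snapshot("top")[130:230,290:450]
cv2.imwrite("pics/low.png",np.hstack([cv2.resize(a,(400,440),interpolation=2),cv2.resize(b,(400,440),interpolation=2)])[:,:,::-1])
E
```

```text
time_s: 8.43
tcp_pos: [0.5806, -0.1431, 0.1336]
ee_rot: [-0.563, 0.108, 0.818, -0.051]
ft_force: [0.1, -0.2, -6.0]
finger_gap: 0.13
8.425 q [0.555, 1.085, -1.07, 1.416, 0.929, 1.641, 2.442] p [0.5806, -0.1431, 0.1336] F [0.1, -0.2, -6.0] gap 0.13
slide [0.0044, -0.0017, -0.0002] dr [-0.0, 0.0, -0.001]
slide [0.0141, -0.0042, -0.0002] dr [-0.0, 0.0, -0.001]
```

View pics/low.png

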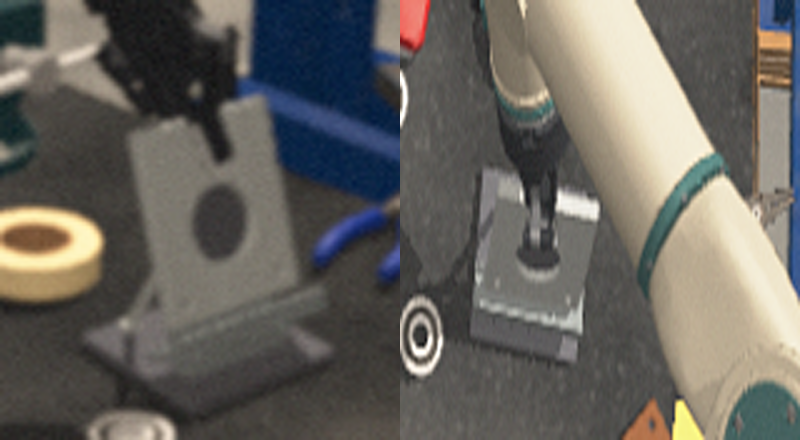

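The plate sits behind the lip, centred and square, with its lower corners visible behind the lip at about (170,330) and (300,285). Lowering the last 14 mm gently.

```bash
python3 -m jog '[{"slide":[0.003,-0.001,0],"dr":[0,0,0]},{"slide":[0.006,-0.0017,0],"dr":[0,0,0]},{"slide":[0.009,-0.0025,-0.001],"dr":[0,0,0]},{"slide":[0.012,-0.0035,-0.002],"dr":[0,0,0]},{"slide":[0.013,-0.004,-0.003],"dr":[0,0,0]}]' && python3 - <<'E'
from h import *
show()
p,M=tgt(0,-.25,np.pi);rel(p,M)
E
```

```text
time_s: 9.15
tcp_pos: [0.578, -0.143, 0.1202]
ee_rot: [-0.562, 0.108, 0.819, -0.051]
ft_force: [0.3, -3.0, 6.7]
finger_gap: 0.131
9.15 q [0.555, 1.1, -1.063, 1.428, 0.94, 1.626, 2.431] p [0.578, -0.143, 0.1202] F [0.3, -3.0, 6.7] gap 0.131
slide [0.001, -0.001, -0.003] dr [0.0, 0.003, -0.003]
```

Seated (fz went from -6 to +6.7 N). I'll press gently back to the rest, then open.

```bash
python3 -m jog '[{"slide":[0,0,-0.001],"dr":[0,0,0]},{"slide":[0,0,-0.002],"dr":[0,0,0]},{"slide":[0,0,-0.003],"dr":[0,0,0]},{"slide":[0,0,-0.0035],"dr":[0,0,0]},{"slide":[0,0,-0.0035],"dr":[0,0,0]}]' && python3 -m jog '[{"slide":[0,0,0],"dr":[0,0,0]},{"slide":[0,0,0],"dr":[0,0,0]},{"slide":[0,0,0],"dr":[0,0,0]},{"slide":[0,0,0],"dr":[0,0,0]},{"slide":[0,0,0],"dr":[0,0,0]}]' 0 20 && python3 - <<'E'
from h import *
show()
p,M=tgt(.1,-.25,np.pi);rel(p,M)
E
```

```text
time_s: 9.78
tcp_pos: [0.5812, -0.1432, 0.1191]
ee_rot: [-0.562, 0.108, 0.819, -0.051]
ft_force: [-1.6, 0.1, 0.5]
finger_gap: 0.13
time_s: 10.4
tcp_pos: [0.5812, -0.1432, 0.119]
ee_rot: [-0.562, 0.108, 0.819, -0.051]
ft_force: [0.4, -0.0, 0.7]
finger_gap: 1.0
10.4 q [0.551, 1.104, -1.061, 1.418, 0.941, 1.628, 2.436] p [0.5812, -0.1432, 0.119] F [0.4, -0.0, 0.7] gap 1.0
slide [-0.0957, 0.0241, 0.0008] dr [0.0, 0.004, -0.003]
```

Released; retracting along the slope, then checking.

```bash
python3 -m jog '[{"slide":[-0.015,0.004,0],"dr":[0,0,0]},{"slide":[-0.04,0.01,0],"dr":[0,0,0]},{"slide":[-0.065,0.016,0],"dr":[0,0,0]},{"slide":[-0.09,0.023,0],"dr":[0,0,0]},{"slide":[-0.115,0.028,0],"dr":[0,0,0]}]' && python3 - <<'E'
from h import *
show()
a=snapshot("scene")[145:235,270:350];b=snapshot("top")[155:225,305:385]
cv2.imwrite("pics/top_full.png",snapshot("scene")[:,:,::-1])
o=np.zeros((450,800,3),np.uint8);o[:,:400]=cv2.resize(a,(400,450),interpolation=2);o[:350,400:]=cv2.resize(b,(400,350),interpolation=2);cv2.imwrite("pics/end.png",o[:,:,::-1])
P=np.array([world(SA,plate(i,j,1)) for i,j in((1,1),(1,-1),(-1,-1),(-1,1),(0,0))])
print(((proj("scene",P)-[270,145])*5).round().tolist(),((proj("top",P)-[305,155])*5+[400,0]).round().tolist())
E
```

```text
time_s: 11.02
tcp_pos: [0.6226, -0.1468, 0.2322]
ee_rot: [-0.562, 0.108, 0.818, -0.051]
ft_force: [0.4, 0.6, -0.1]
finger_gap: 1.0
11.025 q [0.501, 1.021, -1.085, 1.185, 0.886, 1.827, 2.578] p [0.6226, -0.1468, 0.2322] F [0.4, 0.6, -0.1] gap 1.0
[[118.0, 94.0], [276.0, 46.0], [317.0, 279.0], [164.0, 336.0], [221.0, 189.0]] [[517.0, 96.0], [715.0, 123.0], [673.0, 226.0], [489.0, 201.0], [598.0, 164.0]]
```

View pics/end.png

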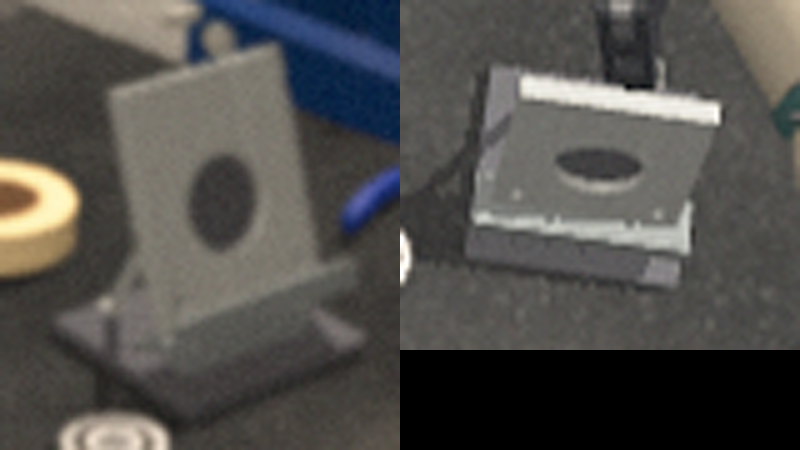

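View pics/top_full.png

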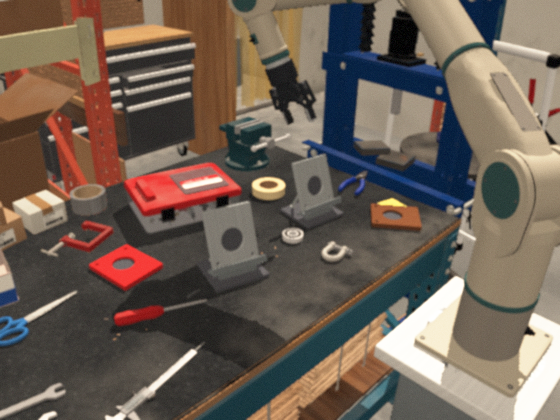

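The close-up shows the plate back in its original outline: top edge (520,77) to (720,101), as before. The round seat faces front, with its centre at (598,163) against (598,164) predicted. The full view shows plate_b unchanged at (232,240) and the gripper clear of everything. Handing in.

```bash
python3 -c "
from station import *
print(job_done())"
```

```text
the job is handed in; nothing more can be done
None
```

I turned plate_a over and leaned it back on its own stand. Both plates now show their round seats to the front, and the job was handed in after about 11 s of the 40 s allowed.

I gripped plate_a by its free top edge, lifted it 100 mm up the slope and turned it 180° about the slope axis. To keep the last joint within its range, I held it with a 14° sideways tilt. I then lowered it behind the lip until it touched down (about 7 N), pressed it gently against the rest, released it and backed the gripper away.

**Last checks:**
- **plate_a:** its outline is where it was at the start, and in the top view the seat centre is within 1 enlarged-crop pixel (well under 1 mm) of the predicted place.
- **plate_b:** it looks unmoved at the same pixels; I judged this by eye and did not measure it.
- **Robot:** the gripper is open and clear, with the wrist force near zero.

**One disagreement:** while the plate was held in the air, one lower corner in the top view read about 6 pixels off the prediction. The scene view matched within about 2 pixels, and the final pictures showed no such offset, so I put it down to misreading a small crop.

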